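# Fit the last levelling leg and snap its foot on

### The job

One levelling leg is still missing from this upturned cabinet base. Stand the loose leg upright, stud end up, fully home in the empty socket and let go of it; then set the loose foot on the leg's stud, press it straight down until it clicks home, and keep pressing firmly after the click: finish while still pressing the foot down, without letting go. Leave the other things on the bench where they are.

Things in the scene. Friction and masses are not known exactly. Their poses are not given: they have to be found in the camera images.
- socket: the empty socket, fixed on the plywood base panel (panel 164 x 290 x 18 mm, flat on the bench): black plastic collar on a 64 x 64 x 4 mm flange. Origin on the panel's top face (18 mm above the bench), on the bore's axis; z up. Collar 44 mm wide, its bore 35.4 mm wide with its floor 4 mm above the origin. It can be at any of the panel's four corners (46 mm by 105 mm from the middle).
- socket_mouth (a point): centre of the collar's open upper end, 28 mm above the socket's origin
- fitted_0: one of the three finished legs at the other corners, fixed: socket, leg 34 mm and foot 52 mm wide, in all 119.5 mm high above the panel's top face. Origin on the panel's top face, on the leg's axis; z up. The nearest leg is 92 mm from the empty socket, centre to centre.
- fitted_1: another finished leg, the same
- fitted_2: another finished leg, the same
- leg: the loose black plastic leg, 110 mm high, about 0.16 kg, standing upright on the bench. Origin at the centre of its lower end, z along its axis towards the stud. 0 to 90 mm: round tube 34 mm in diameter, lower edge chamfered 3 mm. 90 to 110 mm: the stud. Home in the socket, its origin is 4 mm above the socket's origin.
- stud_top (a point): centre of the stud's flat top, 110 mm above the leg's origin. The stud is 28.4 mm in diameter, its top edge chamfered 3 mm. Four sprung tongues stick out of it to 34.4 mm across, 13.5 mm below the top, and slope inward above that.
- foot: the loose black plastic foot, a round cap 52 mm in diameter, 24 mm high, about 50 g, lying on the bench with its open mouth down and flat sole up. Origin at the centre of the mouth's plane, z up to the sole. Mouth 30.4 mm wide inside a lip 2.5 mm high; inner ceiling 18.5 mm above the origin, where the stud's top stops it: home, the foot's origin is 91.5 mm above the leg's origin.
- sole (a point): centre of the foot's flat sole, 24 mm above its origin; 5.5 mm above the stud's top when home. Lowering it, the lip meets the tongues about 8.5 mm before home; resistance rises to about 8 to 16 N at 5 mm, falls to a few N, and vanishes when the tongues click out past the lip 2.5 mm before home; then the foot meets a hard stop. It cannot be pulled off again.
- screwdriver: bystander: screwdriver with an orange handle, 212 mm long, lying on the bench near the front left corner of the panel
- screw_carton: bystander: small brown carton of screws, 61 x 90 x 55 mm, on the bench
- pencil: bystander: pencil 136 mm long, 7 mm thick, lying on the middle of the base panel between the legs
- hinge_a: bystander: grey metal concealed cabinet hinge, 80 x 52 x 21 mm, on the bench near the far edge, right of the panel

How it is judged (in metres and radians):
On the way, in this order (a step that is already met when the one before it is completed fails the run):
1. the leg stands upright, fully home in the empty socket, released (horizontal distance between leg and socket below 0.003 m and z of leg in the frame of socket below 0.007 m and angle between leg's own z axis and vertical below 0.08 rad and height (world z) of leg above 0.015 m and contact force between the fingers and leg below 0.5 N), for 0.2 s.
2. the foot has clicked home on the leg in its socket and is kept pressed for half a second (horizontal distance between leg and socket below 0.003 m and z of leg in the frame of socket below 0.007 m and z of foot in the frame of leg below 0.0928 m and horizontal distance between foot and stud_top below 0.005 m and angle between the z axis of foot and the z axis of leg, either way round below 0.08 rad and contact force between foot and leg above 4 N), for 0.5 s.
At the end, for the whole second after the job is handed in: Leg home in the socket (3 mm of axis and floor, tilt under 0.08 rad), foot clicked home on it (within 1.3 mm of its stop, square to 0.08 rad), the gripper still on the foot and pressing it onto the leg with over 4 N through the last second (all of step 2 and angle between leg's own z axis and vertical below 0.08 rad and z of foot in the frame of leg above 0.089 m and contact force between the fingers and foot above 1 N); the arm keeps its last pose, push and grip.
It fails at once if a bystander is moved by more than 30 mm (distance of any of screwdriver, screw_carton, pencil, hinge_a from where it was at the start of the episode above 0.03 m).
It also fails if it takes over 70 s, if anything falls off the work surface, if the arm or the gripper's body presses on something with over 40 N, if the wrist force passes 120 N, or if a joint passes its speed limit or range.

### The arm

A 7-joint arm with a two-finger parallel gripper is mounted at the origin on the work surface; the furniture and walls round the work are solid. World frame = base frame: x ahead of the robot, y to its left, z up, the work surface at z = 0. Lengths are in mm, angles in rad, forces in N, time in s.
With the tool pointing down it reaches from about 400 to 875 mm from the base axis. Payload 19.3 kg.
Tool frame: the origin (TCP) lies at the very end of the fingers, on their centre line; the grasp point (between the pads) lies 19 mm behind it (grip_point_offset is the z of the grasp point in the tool frame, in mm); z points along the fingers, y is the line along which they close (so a half turn about z gives the same grasp; the last joint's range is limited). The gripper opens to 85 mm and grips with 20 to 120 N. Pads are 22 mm wide; open, the fingers measure 114 mm over their backs; the gripper's body (76 mm by 85 mm) begins 54 mm behind the grasp point. The pads swing forward as they close: fully open they stand 13 mm farther back than shut.
Start: joints at [-1.353, 0.521, -0.036, 1.599, 0.021, 1.021, -0.113], TCP at [177.421, 599.28, 231.291] pointing down, gripper open.
Joint ranges: [-2.91, 2.91], [-0.3, 2.13], [-1.5, 1.42], [0.17, 2.43], [-1.26, 4.41], [0.16, 1.93], [-2.52, 2.52]. Speed limits (rad/s): [1.89, 1.89, 2.39, 2.39, 3.01, 3.01, 3.01].

### API

Orientations are given as a 3x3 rotation matrix whose columns are the frame's x, y, z axes.
In Python, from workcell import movep, movel, goto_joints, open_gripper, clamp, wait, inverse_kinematics, read_state, camera, PlanningError, finish_job, grip_point_offset gives the robot as it stands. Calls block until the motion is done:
- movep(position, orientation): joint-space move of the TCP to a pose.
- movel(position, frame=None, max_speed=150, guard=None): straight line of the TCP; frame=None keeps the orientation; max_speed is the mean speed in mm/s. With guard (N) it stops when the force on the tool has changed by that much, and returns True; else False.
- goto_joints(angles): joint-space move.
- open_gripper() and clamp(): open the fingers fully, or close them until they stop; the grip force is fixed at half the most.
- wait(seconds).
- inverse_kinematics(position, orientation): joint angles nearest the present ones, or None.
- read_state(): the state.
- camera(name): name is "scene" or "top"; returns a dict with "image" (384x512x3 uint8, blue, green, red), "range_z" (384x512 float32, mm along the optical axis (not along the pixel's ray), 0 where there is no reading), "fx", "fy", "cx", "cy" (pixels), "cam_to_world" (4x4, takes a point from camera to world coordinates). Camera axes: x right, y up, looking along -z (the intrinsics and any distortion apply to the point x, -y, -z); pixel columns grow to the right and rows downward; lengths in mm; the calibration is good to about 2 mm. A picture is of the moment at which its call begins.
A pose or a line that the arm cannot do raises PlanningError and nothing moves.
- finish_job(): hands the job in; it is judged then, once.
The state is a dict: "time": time; "qpos": joint angles; "qvel": joint speeds; "joint_efforts": joint torques, N m; "eef_pos": TCP position; "tool_rot": TCP orientation; "ft_force": force on the tool from outside, world axes, zero at the start; "torque": the same for the moment, N m; "finger_gap": finger opening in mm; "gripper_force": force on a finger pad.
Only numpy, scipy, OpenCV 4.12 (cv2) and the standard library are available. Lean on these libraries where they do the work, as an engineer would, in place of code of your own. Each camera call takes 0.05 s, during which the arm holds its last target. There are 200 camera calls.

## Working session

There is one attempt and no reset: what is moved stays moved. The work goes in short steps, each a Python script; the robot and the scene stay as the last script left them, time stands still between calls to the robot, and variables do not carry over. Pictures are saved under pics/ and viewed, at most 10 in all, crops included, and the job is handed in when it is done.

```bash
mkdir -p pics; ls; python3 - <<'E'
from workcell import *
import cv2,numpy as np,pickle
for n in("scene","top"):
    c=camera(n); pickle.dump(c,open(n+'.pkl','wb')); cv2.imwrite(f'pics/{n}0.png',c['image'])
    print(n,c['fx'],c['fy'],c['cx'],c['cy'],np.round(c['cam_to_world'],3).tolist(),[k for k in c])
s=read_state();print(s['time'],s['ft_force'],s['finger_gap'],np.round(s['tool_rot'],3).tolist(),grip_point_offset)
E
```

```text
pics
scene 361.13124140088723 361.13124140088723 256.24145008215237 186.39684427259567 [[0.483, 0.642, -0.595, -308.731], [-0.876, 0.337, -0.346, -431.369], [-0.021, 0.688, 0.725, 997.671], [0.0, 0.0, 0.0, 1.0]] ['image', 'range_z', 'fx', 'fy', 'cx', 'cy', 'cam_to_world']
top 361.6684355991562 361.6684355991562 256.3396623645012 183.50531803829588 [[0.007, 0.995, -0.096, 361.675], [-1.0, 0.006, -0.008, -19.855], [-0.007, 0.096, 0.995, 1043.33], [0.0, 0.0, 0.0, 1.0]] ['image', 'range_z', 'fx', 'fy', 'cx', 'cy', 'cam_to_world']
0.1 [ 0.95365438 -0.09281397 -0.55868082] 85.11077883773127 [[-0.959, 0.284, -0.0], [0.284, 0.959, -0.001], [-0.0, -0.001, -1.0]] -18.700000000000003
```

View pics/scene0.png

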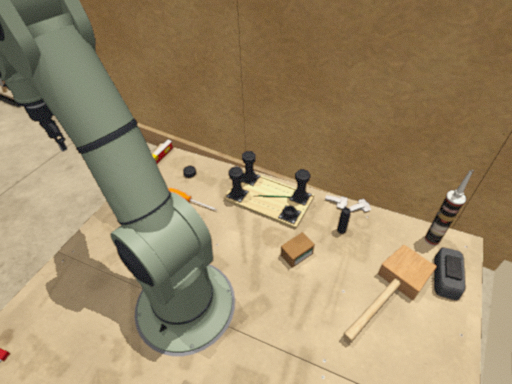

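View pics/top0.png

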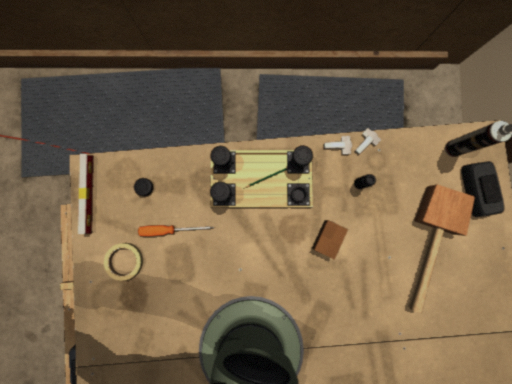

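Top view: the empty socket is at about (298,195), the fitted legs at (221,156), (222,192) and (300,156), the leg at (365,182), the foot at (144,187), and the carton at (330,238) between the robot and the leg. The scene view agrees. Next I turn these into positions.

```bash
cat > h.py <<'E'
import numpy as np,cv2
def cloud(c):
    v,u=np.mgrid[:384,:512]; d=c['range_z'].astype(float)
    p=np.stack([(u-c['cx'])/c['fx']*d,-(v-c['cy'])/c['fy']*d,-d,np.ones_like(d)],-1)@np.array(c['cam_to_world']).T
    P=p[...,:3]; P[d==0]=np.nan; return P
def ray(c,u,v,z):
    M=np.array(c['cam_to_world']);r=M[:3,:3]@[(u-c['cx'])/c['fx'],-(v-c['cy'])/c['fy'],-1]
    return M[:3,3]+r*(z-M[2,3])/r[2]
def dark(c,box,z,thr=60):
    "centre of the largest dark blob in box (u0,v0,u1,v1), cast to height z"
    u0,v0,u1,v1=box; m=(c['image'][v0:v1,u0:u1].max(2)<thr).astype(np.uint8)
    n,l,s,ce=cv2.connectedComponentsWithStats(m); k=1+np.argmax(s[1:,4])
    return ray(c,ce[k][0]+u0,ce[k][1]+v0,z),s[k]
E
python3 - <<'E'
import pickle
from h import *
c=pickle.load(open('top.pkl','rb'));s=pickle.load(open('scene.pkl','rb'))
P=cloud(c);Q=cloud(s)
def st(P,b,lo,hi,n):
    q=P[b[1]:b[3],b[0]:b[2]].reshape(-1,3);q=q[(q[:,2]>lo)&(q[:,2]<hi)]
    if len(q):print(n,len(q),'mean',q.mean(0).round(1),'mid',((q.min(0)+q.max(0))/2).round(1),'ext',np.ptp(q,axis=0).round(1))
for n,b,lo,hi in [('f0',(205,140,240,175),125,150),('f1',(205,175,240,212),125,150),('f2',(283,140,318,175),125,150),('sock',(283,178,318,212),38,60),('leg',(350,170,380,195),98,125),('foot',(130,172,160,202),12,40),('bench',(160,165,200,200),-20,30),('carton',(310,215,350,262),40,70),('hin',(320,120,382,158),8,40)]: st(P,b,lo,hi,'T'+n)
for n,b,lo,hi in [('f0',(240,148,260,190),125,150),('f1',(226,160,246,200),125,150),('f2',(292,165,312,205),125,150),('sock',(278,200,302,225),38,60),('leg',(333,202,355,238),98,125),('foot',(180,162,200,182),12,40)]: st(Q,b,lo,hi,'S'+n)
def up(im,b,k):return cv2.resize(im[b[1]:b[3],b[0]:b[2]],None,fx=k,fy=k,interpolation=cv2.INTER_CUBIC)
a=up(c['image'],(200,130,400,270),4);cv2.imwrite('pics/z1.png',cv2.convertScaleAbs(a,alpha=1.6))
E
```

```text
Tf0 330 mean [519.7  79.4 136.7] mid [520.   80.4 133.9] ext [49.1 51.  15.4]
Tf1 339 mean [428.5  78.7 136.8] mid [429.5  79.1 133.3] ext [50.9 50.6 15.9]
Tf2 333 mean [ 521.6 -129.   136.3] mid [ 522.6 -129.2  133.6] ext [52.4 48.7 16.3]
Tsock 74 mean [ 430.7 -130.4   45. ] mid [ 430.6 -131.2   43.6] ext [41.9 42.  10. ]
Tleg 108 mean [ 464.3 -306.9  106. ] mid [ 464.8 -307.4  105.1] ext [29.  27.1 14.1]
Tfoot 275 mean [448.8 310.4  23.2] mid [449.2 311.   21.4] ext [48.6 50.8 17.6]
Tbench 1398 mean [465.  211.9  -0. ] mid [ 4.654e+02  2.122e+02 -4.000e-01] ext [100.4 116.6  12.4]
Tcarton 770 mean [ 306.9 -213.8   54. ] mid [ 306.2 -214.1   50.2] ext [104.3  89.5  19.6]
Thin 521 mean [ 581.6 -293.3   14.8] mid [ 587.5 -288.7   16.2] ext [ 74.9 160.3  16.1]
Sf0 168 mean [500.2  72.3 136. ] mid [480.9  76.8 133.5] ext [125.   51.2  16.2]
Sf1 167 mean [426.5  74.6 135.9] mid [448.9  77.2 133.3] ext [94.1 52.1 16.2]
Sf2 167 mean [ 517.1 -133.4  135.9] mid [ 521.  -131.4  133.5] ext [51.8 52.1 15.2]
Ssock 72 mean [ 427.9 -133.4   43.9] mid [ 426.4 -134.    43.6] ext [49.1 44.9 11.3]
Sleg 66 mean [ 461.  -310.7  106.7] mid [ 462.  -310.4  106.6] ext [27.9 27.2 16.9]
Sfoot 118 mean [445.2 306.8  23.4] mid [448.6 309.7  22. ] ext [53.3 54.1 13.5]
```

View pics/z1.png

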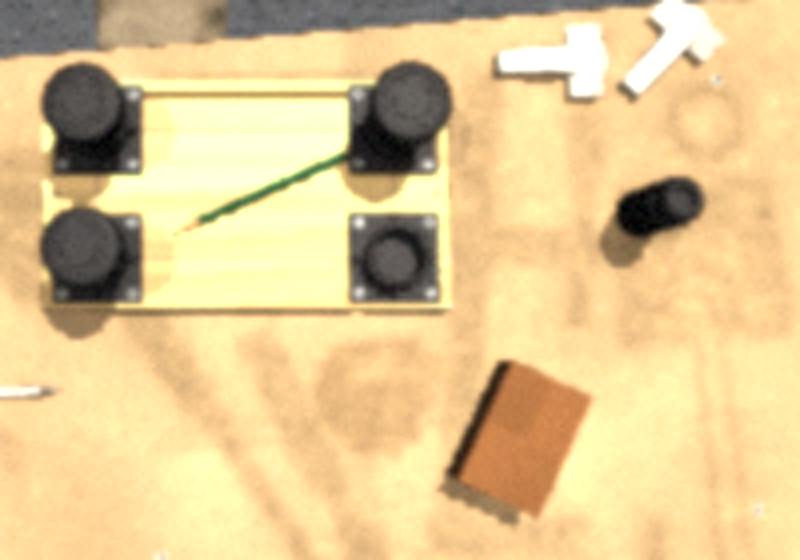

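Crop: the empty collar is at about (393,258), and the leg's stud top is at (683,200), leaning away from the camera by perspective only. Both cameras give the socket at about (430.5,-131) and the leg at about (463.5,-308.5). I'll grasp the leg with the fingers closing along y, which keeps them clear of fitted_2.

```bash
cat >> h.py <<'E'
from workcell import *
R=np.array([[-1,0,0],[0,1,0],[0,0,-1.]])
def S(t=''):
    s=read_state();print(t,round(s['time'],2),'p',np.round(s['eef_pos'],1),'F',np.round(s['ft_force'],1),'T',np.round(s['torque'],2),'gap',round(s['finger_gap'],1),'gf',np.round(s['gripper_force'],1));return s
E
python3 - <<'E'
from h import *
import numpy as np
movep([463.5,-308.5,240],R);S('above')
print(movel([463.5,-308.5,46],None,150,guard=8));S('down')
clamp();wait(.2);S('clamp')
movel([463.5,-308.5,130],None,150);S('up')
for n in('scene','top'):
    c=camera(n);cv2.imwrite(f'pics/{n}1.png',c['image'])
    if n=='scene': cv2.imwrite('pics/s1z.png',cv2.resize(c['image'][130:270,220:400],None,fx=4,fy=4))
E
```

```text
above 3.42 p [ 463.9 -307.9  240. ] F [ 0.2 -0.8 -0.7] T [-0.01  0.01 -0.  ] gap 85.4 gf 0.0
False
down 4.87 p [ 463.9 -308.7   46.7] F [-0.8  0.4  0.4] T [-0.02  0.04 -0.03] gap 85.5 gf 0.0
clamp 5.6 p [ 463.7 -308.5   46.3] F [-0.5  0.3  5.9] T [ 0.26  0.22 -0.  ] gap 32.4 gf 58.7
up 6.31 p [ 463.  -308.3  129.3] F [-0.1 -0.1 -2.1] T [-0.02 -0.05 -0.05] gap 32.7 gf 59.4
```

View pics/s1z.png

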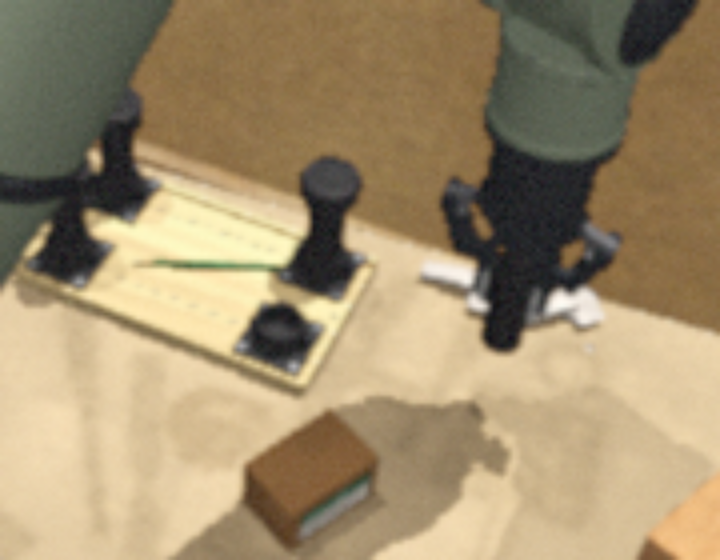

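The leg is gripped and vertical, its lower end at crop (503,335). Next I carry it over the socket and insert it under guard.

```bash
python3 - <<'E'
from h import *
movel([430.3,-131.3,130],None,150);movel([430.3,-131.3,100],None,80);wait(.2);S('over')
print(movel([430.3,-131.3,68],None,30,guard=10));wait(.2);S('ins')
E
```

```text
over 8.48 p [ 430.5 -131.4  100.4] F [ 0.4 -0.  -2.6] T [-0.   -0.01 -0.05] gap 32.3 gf 59.4
True
ins 9.7 p [ 430.2 -131.3   68.3] F [-1.8  0.6  9.1] T [ 0.1   0.27 -0.02] gap 32.3 gf 60.4
```

```bash
python3 - <<'E'
from h import *
print(movel([430.3,-131.3,64],None,20,guard=12));wait(.2);s=S('push')
p=s['eef_pos']; open_gripper();wait(.3);S('rel')
movel([p[0],p[1],240],None,150);S('up')
movep([448.5,309.5,240],R);S('above foot')
import pickle
for n in('scene','top'):
    c=camera(n);pickle.dump(c,open(n+'2.pkl','wb'))
    b=(283,165,318,212) if n=='top' else (278,175,302,225)
    q=cloud(c)[b[1]:b[3],b[0]:b[2]].reshape(-1,3);q=q[(q[:,2]>124)&(q[:,2]<145)&(q[:,0]<480)];print(n,len(q),q.mean(0).round(1),((q.min(0)+q.max(0))/2).round(1),np.ptp(q,axis=0).round(1))
    if n=='scene':cv2.imwrite('pics/s2z.png',cv2.resize(c['image'][130:270,220:400],None,fx=4,fy=4))
E
```

```text
True
push 10.11 p [ 431.  -131.9   67.3] F [-2.   0.  11.1] T [ 0.08  0.49 -0.02] gap 32.5 gf 60.3
rel 10.97 p [ 430.7 -131.8   66.8] F [-0.3  0.4 -0.3] T [ 0.01 -0.01 -0.02] gap 85.5 gf 0.0
up 12.28 p [ 430.6 -131.8  239.4] F [ 0.  -0.7 -0.6] T [-0.07  0.01 -0.06] gap 85.4 gf 0.0
above foot 13.91 p [449.1 308.3 239.9] F [0.2 1.1 0.2] T [-0.06  0.02 -0.04] gap 85.3 gf 0.0
scene 54 [ 428.1 -133.7  129.9] [ 428.8 -133.2  129.7] [26.3 28.3 10.4]
top 96 [ 431.  -130.6  129.3] [ 431.2 -130.7  129.8] [25.6 25.6 11.2]
```

View pics/s2z.png

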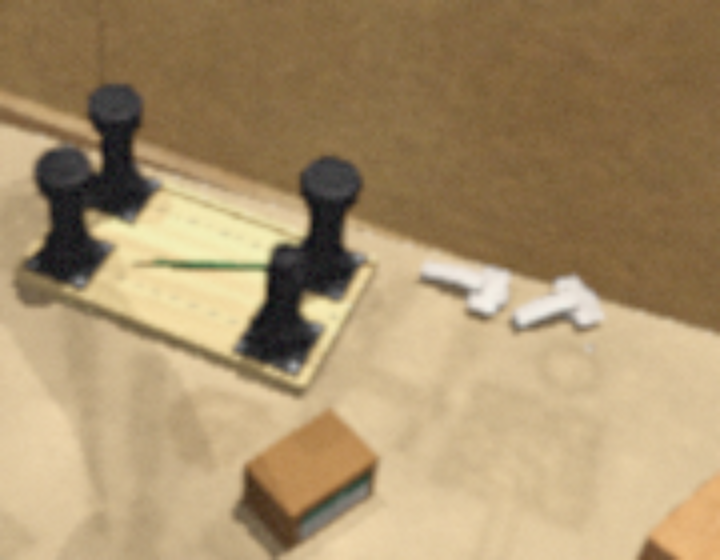

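The leg stands home in the socket, stud top at crop (288,252), level with expectation (z about 132). Now the foot.

```bash
python3 - <<'E'
from h import *
import pickle
movel([449,309.8,30],None,150)
print(movel([449,309.8,3],None,40,guard=8));wait(.1);S('down')
clamp();wait(.2);S('clamp')
movel([449,309.8,60],None,100);wait(.1);S('up')
c=camera('scene');cv2.imwrite('pics/s3z.png',cv2.resize(c['image'][110:230,120:260],None,fx=5,fy=5))
movel([449,309.8,220],None,150);S('up')
E
```

```text
False
down 16.48 p [449.1 309.9   3.2] F [-1.6  0.4  0.9] T [ 0.02  0.06 -0.01] gap 85.5 gf 0.0
clamp 17.12 p [449.1 309.8   3.5] F [-2.4 -2.3 10.5] T [-0.42  0.49 -0.02] gap 50.8 gf 60.9
up 17.94 p [448.7 309.5  59.3] F [-0.3  0.8 -0.9] T [0.03 0.02 0.02] gap 50.4 gf 62.2
up 19.21 p [448.7 309.6 219.2] F [-0.1 -0.2 -0.4] T [-0.03  0.01  0.05] gap 50.2 gf 62.2
```

View pics/s3z.png

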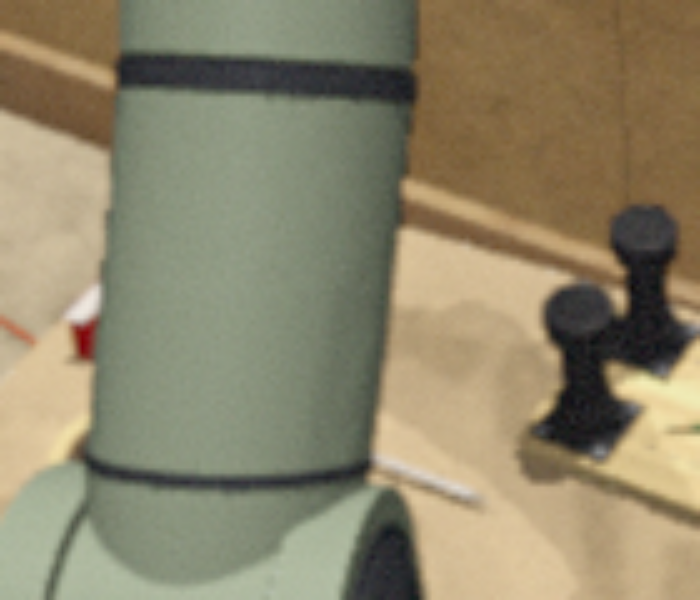

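The arm hides the hand in this view (fitted legs at (643,240) and (580,310)), but the 50 mm gap says the foot is held. I carry it over the stud and look there.

```bash
python3 - <<'E'
from h import *
movel([430.4,-131.8,220],None,180);movel([430.4,-131.8,152],None,100);wait(.2);S('over')
c=camera('scene');cv2.imwrite('pics/s4z.png',cv2.resize(c['image'][140:240,230:350],None,fx=6,fy=6,interpolation=cv2.INTER_CUBIC))
E
```

```text
over 22.85 p [ 430.7 -131.9  152.5] F [-0.5  0.8 -0.7] T [-0.02 -0.    0.03] gap 50.4 gf 62.2
```

View pics/s4z.png

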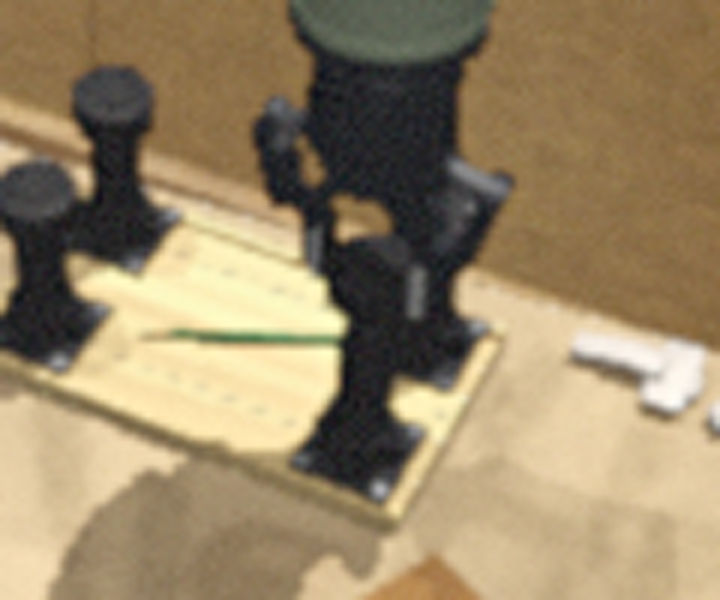

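The foot is held level between the pads at (375,275), just above the stud at (370,330). I lower it with guards.

```bash
python3 - <<'E'
from h import *
print(movel([430.4,-131.8,128],None,40,guard=6));wait(.1);s=S('entry')
if s['eef_pos'][2]<131:
    z=s['eef_pos'][2]
    for t in (125,123,121,119.5,118,117):
        g=movel([430.4,-131.8,t],None,20,guard=30);S(f'{t} {g}')
        if g:break
E
```

```text
False
entry 23.75 p [ 430.6 -131.8  128.2] F [-0.6 -1.4 -0.3] T [-0.07  0.05 -0.01] gap 50.3 gf 62.2
125 False 24.05 p [ 430.4 -131.8  125. ] F [-0.  -0.4 -0.2] T [-0.07  0.03 -0.03] gap 50.3 gf 62.4
123 False 24.3 p [ 430.5 -131.8  123. ] F [-0.2 -0.4  2.2] T [-0.05  0.    0.02] gap 50.2 gf 62.6
121 False 24.55 p [ 430.2 -131.7  120.8] F [ 0.1 -0.4 -2.4] T [-0.01 -0.02 -0.05] gap 50.2 gf 62.5
119.5 False 24.8 p [ 430.3 -131.8  119.4] F [ 0.5  0.2 -1.7] T [-0.   -0.03 -0.02] gap 50.2 gf 62.9
118 False 25.05 p [ 430.4 -131.8  118. ] F [-0.3  0.5 -0.9] T [0.03 0.05 0.04] gap 50.2 gf 63.0
117 False 25.3 p [ 430.5 -131.8  117.1] F [-1.   0.5  3.1] T [ 0.03  0.15 -0.02] gap 50.3 gf 63.6
```

```bash
python3 - <<'E'
from h import *
for t in (116,115,114,112,110,107):
    g=movel([430.4,-131.8,t],None,20,guard=22);s=S(f'{t} {g}')
    if s['ft_force'][2]>20:break
for i in range(3): wait(.4);S('hold')
c=camera('scene');P=cloud(c)
cv2.imwrite('pics/s5z.png',cv2.resize(c['image'][140:240,230:350],None,fx=6,fy=6,interpolation=cv2.INTER_CUBIC))
E
```

```text
116 False 25.55 p [ 431.4 -131.9  116.9] F [-3.2  0.6 24.4] T [0.21 0.67 0.03] gap 50.8 gf 65.8
hold 25.95 p [ 431.3 -132.   117. ] F [-2.7  0.5 23. ] T [0.21 0.59 0.  ] gap 50.5 gf 65.8
hold 26.35 p [ 431.3 -131.9  117. ] F [-2.1  1.2 24.2] T [0.19 0.72 0.1 ] gap 50.4 gf 65.8
hold 26.75 p [ 431.3 -131.9  117. ] F [-3.1  0.7 23.4] T [0.25 0.58 0.03] gap 50.3 gf 65.8
```

View pics/s5z.png

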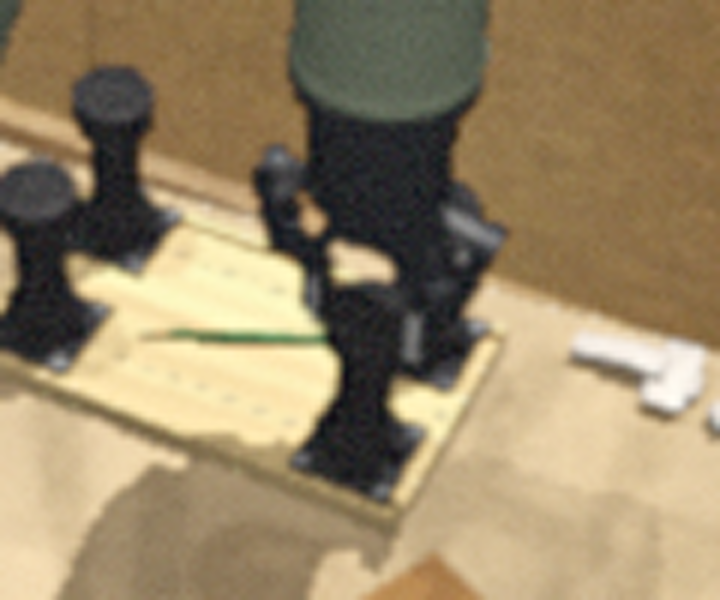

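The hard stop came at TCP z = 117.0, exactly the predicted home height, after the resistance had risen and vanished. The picture shows the foot at (370,325), seated and level with its grip intact. It is holding a steady 24 N, so I hand in.

```bash
python3 - <<'E'
from h import *
print(finish_job())
E
```

```text
the job is handed in; nothing more can be done
None
```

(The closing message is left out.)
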